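Gauge the thickness of a glazed brick strip

TASK

Check the thickness of the glazed brick strip on the bench gauge: first slide the strip along its channel, under the raised foot, until it is against the end stop; then push the gauge's head down its column until it rests on the stop collar, so that the sprung foot bears on the strip. Leave the head down and the strip flat against the stop, and do not disturb the tile stack, the hammer or the pot.

Things in the scene. Friction and masses are not known exactly. Their poses are not given: they have to be found in the camera images.
- gauge: Fixed bench gauge; origin on the table, straight below the foot. Steel bed x -50..95, y -240..90, 20 mm high. Two rails 8 mm high on it make a channel 56 mm wide along its y axis (x -28..28, y -210..60), closed at +y by the end stop. Column 20 mm thick at x 70, y 0, top 168 mm above the table; stop collar on it, top 60 mm above the table, limits the head.
- end_stop (a point): Middle of the foot of the end stop's face, on the bed's top (20 mm above the table), at gauge x = 0, y = +60. The stop is a bar 72 mm long, 16 mm high and 16 mm thick; axes as the gauge's.
- strip: Loose terracotta brick strip with a white glazed top, 50 mm (x) by 150 mm (y) by 22 mm (z), about 0.3 kg, lying flat in the channel on the bed, 40 to 110 mm short of the end stop. Origin: centre of its underside; it is home when its +y end touches the end stop (origin 75 mm from the stop's face).
- head (a joint): Slide of the gauge's head on the column, m: 0 = fully up, 0.05 = down on the stop collar (starts 0 to 0.015). Stays where it is left; takes about 5 N down on its pad. The head is a grey block 40 x 40 x 50 mm on an arm from the column, its underside 110 mm above the table when up, 60 mm when down.
- head_pad (a point): Centre of the top of the black round press pad on the head, 36 mm in diameter, 12 mm high, straight above the foot; 172 mm above the table when the head is fully up, 122 mm when down.
- foot (a joint): Sprung slide of the foot in the head, in m: 0 = hanging free, grows to 0.02 as the foot is pushed up into the head by the part below it (spring about 1 to 5 N). With the head down on its collar it reads the height above the bed less 10 mm: 0.012 for this strip.
- foot_face (a point): Centre of the underside of the round steel foot, 20 mm in diameter, hanging 30 mm below the head's underside when free.
- tile_stack: Bystander: stack of four blue glazed tiles, about 100 x 100 x 48 mm. Origin: centre of its underside.
- hammer: Bystander: hammer lying on the table, origin under its middle.
- pot: Bystander: terracotta cup 80 mm wide, 85 mm high. Origin: centre of its underside.
Not all that is in view belongs to the job. Leave any blue or purple look-alike of the strip alone.

How it is judged:
On the way, in this order (a step that is already met when the one before it is completed fails the run):
1. the strip is against the end stop (within 5 mm) while the head is still up (less than 22 mm down) (y of strip in the frame of end_stop above -0.08 m and value of joint head below 0.022 m), for 0.2 s.
2. the head is down on its collar (within 4 mm) and the foot reads the strip (0.010 to 0.014) (value of joint head above 0.046 m and value of joint foot between 0.01 and 0.014 m), for 0.2 s.
At the end, for the whole second after the job is handed in: The head is within 4 mm of its lowest position on the collar, the foot bears on the strip and reads 0.010 to 0.014, and the strip lies still and flat in the channel (within 8 mm of its middle, tilt under 0.04 rad) with its end within 5 mm of the end stop (all of step 2 and y of strip in the frame of end_stop between -0.08 and -0.07 m and x of strip in the frame of end_stop between -0.008 and 0.008 m and angle between strip's own z axis and vertical below 0.04 rad and linear speed of strip below 0.01 m/s); the robot touches nothing.
It fails at once if the tile stack is moved more than 30 mm (distance of tile_stack from where it was at the start of the episode above 0.03 m).
It fails at once if the hammer is moved more than 30 mm (distance of hammer from where it was at the start of the episode above 0.03 m).
It fails at once if the pot is moved more than 30 mm (distance of pot from where it was at the start of the episode above 0.03 m).
It also fails if it takes over 42 s, if anything falls off the work surface, if the arm or the gripper's body presses on something with over 40 N, if the wrist force passes 120 N, or if a joint passes its speed limit or range.

ROBOT

A 7-joint arm with a two-finger parallel gripper is mounted at the origin on the work surface. World frame = base frame: x ahead of the robot, y to its left, z up, the work surface at z = 0. Lengths are in m, angles in rad, forces in N, time in s.
With the tool pointing down it reaches from about 0.425 to 0.825 m from the base axis. Payload 3.6 kg.
Tool frame: the origin (TCP) lies where the fingers leave the gripper's body, on its centre line; the fingertips stand 73 mm ahead of it and the grasp point (between the pads) lies 54 mm ahead of it; z points along the fingers, y is the line along which they close (so a half turn about z gives the same grasp; the last joint's range is limited). The gripper opens to 85 mm and grips with 20 to 120 N. Pads are 22 mm wide; open, the fingers measure 114 mm over their backs; the gripper's body (76 mm by 85 mm) begins 54 mm behind the grasp point. The pads swing forward as they close: fully open they stand 13 mm farther back than shut.
Start: joints at [-1.286, 0.615, -0.013, 1.423, 0.008, 1.103, -0.04], TCP at [0.199, 0.619, 0.304] pointing down, gripper open.
Joint ranges: [-3.12, 3.12], [-0.3, 2.06], [-1.34, 1.32], [0.26, 2.42], [-1.36, 4.5], [0.01, 1.98], [-2.84, 2.84]. Speed limits (rad/s): [2.79, 2.79, 3.14, 3.14, 3.14, 3.14, 3.14].

INTERFACE

Orientations are given as a unit quaternion [x, y, z, w].
In Python, from station import arm, snapshot, camera_info, ticket gives the robot as it stands. Calls block until the motion is done:
- arm.movep(position, orientation): joint-space move of the TCP to a pose.
- arm.line_to(position, velocity=0.15, ori=None): straight line of the TCP; ori=None keeps the orientation; velocity is the mean speed in m/s.
- arm.move_j(angles): joint-space move.
- arm.move_gripper(opening, effort=None): opening from 0.0 (shut) to 1.0 (fully open); effort is the grip in N (None keeps the last); returns when the fingers have stopped.
- arm.pause(seconds).
- arm.ik(position, orientation): joint angles nearest the present ones, or None.
- snapshot(name): name is "scene" or "top" or "wrist"; returns the picture (384x512x3 uint8, blue, green, red); there is no depth.
- camera_info(name): a dict with "fx", "fy", "cx", "cy" (pixels), "R" (3x3) and "t" (3): a world point X has camera coordinates R X + t; the wrist camera has in their place "T_tool_cam" (4x4, takes a point from camera to tool coordinates, whose origin is the TCP and whose axes are the flange's). Camera axes: x right, y down, z forward; pixel columns grow to the right and rows downward; lengths in m; the calibration is good to about 2 mm. A picture is of the moment at which its call begins: read the wrist's pose just before it. camera_info takes no time and is no camera call.
A pose or a line that the arm cannot do raises arm.MotionError and nothing moves.
- ticket.finish_job(): hands the job in; it is judged then, once.
Readings, each from a call of its own:
- arm.read_time(): time.
- arm.read_joint_positions(): joint angles.
- arm.read_dq(): joint speeds.
- arm.read_effort(): joint torques, N m.
- arm.read_tool_pos(): TCP position.
- arm.read_eef_rot(): TCP orientation.
- arm.read_ft_force(): force on the tool from outside, world axes, zero at the start.
- arm.read_wrist_torque(): the same for the moment, N m.
- arm.read_opening(): opening from 0.0 (shut) to 1.0 (fully open).
- arm.read_finger_force(): force on a finger pad.
Only numpy, scipy, OpenCV 4.12 (cv2) and the standard library are available. Lean on these libraries where they do the work, as an engineer would, in place of code of your own. Each camera call takes 0.05 s, during which the arm holds its last target. There are 200 camera calls.

## Working session

There is one attempt and no reset: what is moved stays moved. The work goes in short steps, each a Python script; the robot and the scene stay as the last script left them, time stands still between calls to the robot, and variables do not carry over. Pictures are saved under pics/ and viewed, at most 10 in all, crops included, and the job is handed in when it is done.

```bash
mkdir -p pics
python3 - <<'E'
from station import arm,snapshot,camera_info
import cv2
for n in("scene","top"):
    cv2.imwrite(f"pics/{n}0.png",snapshot(n)); c=camera_info(n); print(n,c)
print(camera_info("wrist"),arm.read_time(),arm.read_tool_pos(),arm.read_eef_rot())
E
```

```text
scene {'fx': 450.7731516449911, 'fy': 450.7731516449911, 'cx': 254.50080210498723, 'cy': 183.5911095989282, 'R': array([[ 0.55169319,  0.83403721, -0.00406944],
       [ 0.70527601, -0.46911454, -0.53152356],
       [-0.44521946,  0.29036785, -0.84703373]]), 't': array([-0.26772241, -0.35519954,  1.55122142])}
top {'fx': 360.12971768090824, 'fy': 360.12971768090824, 'cx': 252.96656285048095, 'cy': 187.0393094578433, 'R': array([[ 0.00984023, -0.99982491, -0.01591575],
       [-0.99127978, -0.00766203, -0.13155106],
       [ 0.13140608,  0.01707146, -0.99118162]]), 't': array([-0.05611188,  0.5708069 ,  1.19513234])}
{'fx': 328.21049560229767, 'fy': 328.21049560229767, 'cx': 255.60945440164528, 'cy': 195.89201696761143, 'T_tool_cam': array([[ 1.04375552e-03, -9.58216764e-01, -2.86041157e-01,
         7.20441441e-02],
       [ 9.99998778e-01,  6.67266030e-04,  1.41367331e-03,
         3.34307400e-04],
       [-1.16373992e-03, -2.86042283e-01,  9.58216290e-01,
        -7.08857468e-02],
       [ 0.00000000e+00,  0.00000000e+00,  0.00000000e+00,
         1.00000000e+00]])} 0.1 [0.19860041 0.61837715 0.30286236] [ 1.54743220e-01  9.87954064e-01 -1.12817899e-03 -1.76703794e-04]
```

View pics/scene0.png

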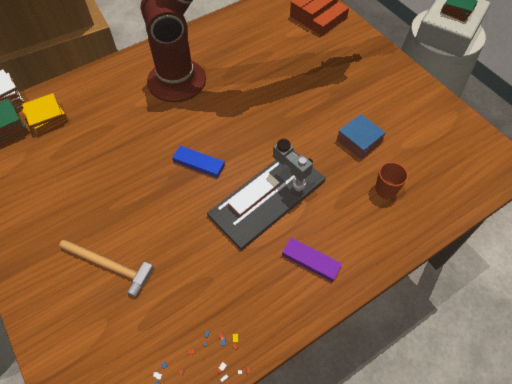

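View pics/top0.png

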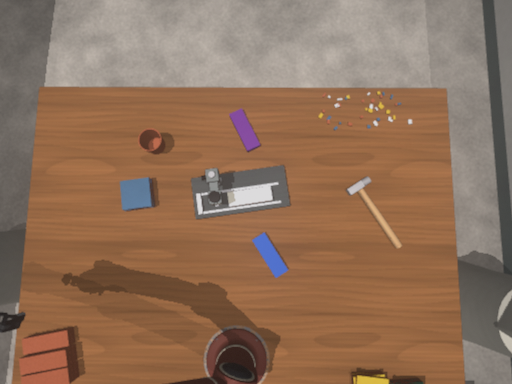

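```bash
cat > h.py <<'E'
import numpy as np,cv2
from station import arm,snapshot,camera_info
from scipy.spatial.transform import Rotation as Rot
def ray(px,K,R,t,z):
    """world points at height z seen at the pixels px, X_c=R X+t"""
    px=np.atleast_2d(px).astype(float)
    d=np.c_[(px[:,0]-K['cx'])/K['fx'],(px[:,1]-K['cy'])/K['fy'],np.ones(len(px))]@R
    o=-R.T@t
    return o+d*((z-o[2])/d[:,2])[:,None]
def fixed(n,px,z):
    c=camera_info(n); return ray(px,c,c['R'],c['t'],z)
def wrist_pose():
    c=camera_info("wrist"); T=np.eye(4)
    T[:3,:3]=Rot.from_quat(arm.read_eef_rot()).as_matrix(); T[:3,3]=arm.read_tool_pos()
    M=np.linalg.inv(T@c['T_tool_cam']); return c,M[:3,:3],M[:3,3]
E
python3 - <<'E'
from h import *
im=cv2.imread("pics/top0.png"); hsv=cv2.cvtColor(im,cv2.COLOR_BGR2HSV)
roi=np.zeros(im.shape[:2],np.uint8); roi[155:228,180:300]=255
bed=cv2.bitwise_and(cv2.inRange(hsv,(0,0,0),(180,95,255)),roi)
bed=cv2.morphologyEx(bed,cv2.MORPH_CLOSE,np.ones((5,5)))
c=max(cv2.findContours(bed,0,1)[0],key=cv2.contourArea)
r=cv2.minAreaRect(c); b=cv2.boxPoints(r); print(r)
print(fixed("top",b,0.02).round(4))
w=cv2.bitwise_and(cv2.inRange(hsv,(0,0,185),(180,60,255)),roi)
for c in cv2.findContours(w,0,1)[0]:
    if cv2.contourArea(c)>20: r=cv2.minAreaRect(c); print(r,fixed("top",cv2.boxPoints(r),0.04).round(4).tolist())
cv2.imwrite("pics/crop0.png",cv2.resize(np.hstack([im[150:230,180:300],cv2.cvtColor(bed,8)[150:230,180:300]]),None,fx=3.3,fy=3.3,interpolation=cv2.INTER_CUBIC))
E
```

```text
((239.1099853515625, 188.27000427246094), (48.36610412597656, 95.74225616455078), 81.8698959350586)
[[ 0.6281  0.1762  0.02  ]
 [ 0.6786 -0.1553  0.02  ]
 [ 0.5107 -0.1786  0.02  ]
 [ 0.4612  0.147   0.02  ]]
((241.5399932861328, 206.7799835205078), (1.979899287223816, 77.78174591064453), 81.8698959350586) [[0.4866, 0.1179, 0.04], [0.5262, -0.143, 0.04], [0.5196, -0.1439, 0.04], [0.48, 0.1167, 0.04]]
((198.9307861328125, 203.44618225097656), (19.473453521728516, 3.7210421562194824), 82.87498474121094) [[0.5454, 0.1436, 0.04], [0.5471, 0.131, 0.04], [0.4812, 0.1208, 0.04], [0.4796, 0.1333, 0.04]]
((252.99996948242188, 194.0), (16.687721252441406, 50.62885284423828), 81.8698959350586) [[0.5624, 0.0383, 0.04], [0.5884, -0.1327, 0.04], [0.5317, -0.1408, 0.04], [0.5059, 0.0292, 0.04]]
```

View pics/crop0.png

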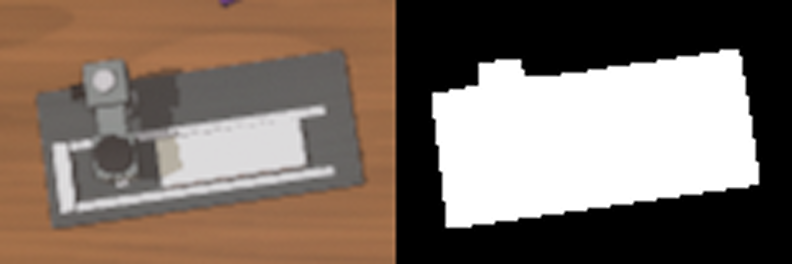

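```bash
cat >> h.py <<'E'
class G:
    def __init__(s,x,y,yaw):
        s.o=np.array([x,y]); s.yaw=yaw; c,n=np.cos(yaw),np.sin(yaw); s.R=np.array([[c,-n],[n,c]])
    def w(s,x,y,z): return np.r_[s.o+s.R@[x,y],z]
    def g(s,P): P=np.atleast_2d(P); return np.c_[(P[:,:2]-s.o)@s.R,P[:,2]]
    def q(s):
        gx=np.r_[s.R[:,0],0];gy=np.r_[s.R[:,1],0]
        return Rot.from_matrix(np.c_[-gy,-gx,[0,0,-1]]).as_quat()
E
python3 - <<'E'
from h import *
g=G(.5225,.065,.151)
print(g.g(fixed("top",[[272.4,193]],.042)), g.g(fixed("top",[[214.8,197]],.168)))
arm.movep(g.w(0,-.19,.28),g.q())
c,R,t=wrist_pose(); cv2.imwrite("pics/w1.png",snapshot("wrist")); np.savez("w1.npz",R=R,t=t)
print(arm.read_time(),arm.read_joint_positions(),arm.read_tool_pos())
E
```

```text
[[ 0.00046437 -0.18459466  0.042     ]] [[-0.00043227 -0.00219281  0.168     ]]
3.0417 [-0.44866716  0.75432744  1.13315375  1.72806237 -0.74393857  1.15897725
 -2.08417708] [ 0.55140676 -0.12197798  0.27981716]
```

View pics/w1.png

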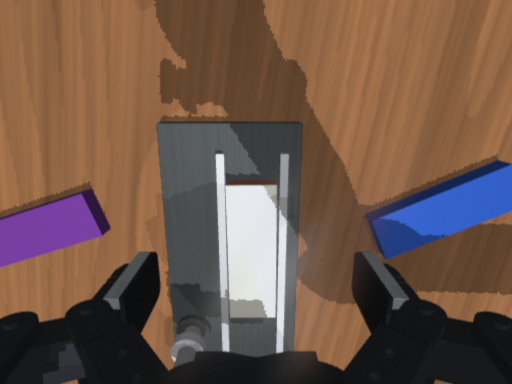

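Run:
```python
from h import *
g=G(.5225,.065,.151); d=np.load("w1.npz"); c=camera_info("wrist")
f=lambda px,z:g.g(ray(px,c,d['R'],d['t'],z)).round(4).tolist()
print("bed corners",f([[158,122],[301,122]],.02))
print("rail tops L",f([[216,155],[225,155],[220,345],[229,345]],.028)); print("rail R",f([[281,155],[289,155],[276,345],[285,345]],.028))
print("strip",f([[226,184.5],[277,184.5],[229,315],[276,315]],.042))
for p in [(0,-.235,.15),(0,-.215,.103),(0,-.105,.103),(0,-.15,.103),(0,-.2,.28),(0,0,.28),(0,0,.245),(0,0,.195)]:
    print(p,np.round(arm.ik(g.w(*p),g.q()),2))
```

```text
bed corners [[0.0977, -0.2384, 0.02], [-0.0432, -0.2389, 0.02]]
rail tops L [[0.0406, -0.2073, 0.028], [0.0317, -0.2073, 0.028], [0.0431, 0.0199, 0.028], [0.0324, 0.0199, 0.028]]
rail R [[-0.0237, -0.2075, 0.028], [-0.0316, -0.2075, 0.028], [-0.0234, 0.0197, 0.028], [-0.0341, 0.0196, 0.028]]
strip [[0.0301, -0.1808, 0.042], [-0.0194, -0.181, 0.042], [0.0302, -0.0323, 0.042], [-0.0215, -0.0325, 0.042]]
(0, -0.235, 0.15) [-0.28  0.91  0.96  1.8  -0.92  0.95 -1.9 ]
(0, -0.215, 0.103) [-0.29  0.96  0.9   1.85 -1.    0.87 -1.86]
(0, -0.105, 0.103) [-0.5   0.94  0.91  1.95 -1.04  0.83 -1.98]
(0, -0.15, 0.103) [-0.41  0.94  0.91  1.91 -1.03  0.84 -1.92]
(0, -0.2, 0.28) [-0.43  0.76  1.13  1.72 -0.74  1.16 -2.07]
(0, 0, 0.28) [-0.85  0.73  1.21  1.83 -0.76  1.13 -2.37]
(0, 0, 0.245) [-0.83  0.77  1.16  1.87 -0.81  1.07 -2.32]
(0, 0, 0.195) [-0.79  0.82  1.09  1.92 -0.9   0.98 -2.26]
```

```bash
cat > go1.py <<'E'
from h import *
g=G(*(np.r_[.5225,.065]+G(0,0,.151).w(.003,0,0)[:2]),.151)
arm.move_gripper(0.0)
arm.movep(g.w(0,-.222,.16),g.q())
arm.line_to(g.w(0,-.222,.103),.1)
gy=np.r_[g.R[:,1],0]; f0=arm.read_ft_force(); print(arm.read_time(),f0)
ys=list(np.arange(-.20,-.119,.02))+list(np.arange(-.112,-.088,.002))
for y in ys:
    arm.line_to(g.w(0,y,.103),.06 if y<-.115 else .04)
    f=arm.read_ft_force()-f0; print(round(y,4),g.g(arm.read_tool_pos())[0].round(4),f.round(1))
    if f@gy<-12: break
print(arm.read_time())
arm.line_to(g.w(0,y-.03,.103),.1)
c,R,t=wrist_pose(); cv2.imwrite("pics/w2.png",snapshot("wrist")); cv2.imwrite("pics/t2.png",snapshot("top")); np.savez("w2.npz",R=R,t=t)
E
python3 go1.py
```

```text
5.0917 [0.45480817 0.18026894 0.30743055]
-0.2 [ 0.0002 -0.1995  0.1031] [-0.2 -1.  -0.8]
-0.18 [ 1.000e-04 -1.791e-01  1.028e-01] [-1.1 -0.4  0.4]
-0.16 [ 0.     -0.1589  0.1028] [-1.6 -0.3 -0.9]
-0.14 [ 0.     -0.1389  0.1028] [ 0.1 -0.4  0.3]
-0.12 [ 0.     -0.1189  0.1028] [ 0.3 -0.7 -0.1]
-0.112 [ 0.     -0.1114  0.1029] [-0.1 -0.2 -0.6]
-0.11 [-0.    -0.11   0.103] [-0.1 -0.9 -0.8]
-0.108 [-0.     -0.1081  0.103 ] [-0.7 -2.2 -1.1]
-0.106 [ 0.     -0.1059  0.103 ] [-0.8 -2.2  0.1]
-0.104 [ 1.000e-04 -1.038e-01  1.030e-01] [-0.6 -2.4  0.8]
-0.102 [ 0.     -0.1017  0.103 ] [-0.8 -0.5  0.4]
-0.1 [-0.     -0.0999  0.103 ] [-0.1 -2.  -0.1]
-0.098 [ 0.0002 -0.0995  0.1032] [ 0.2 -5.2 -0.7]
-0.096 [ 0.0002 -0.0993  0.1036] [ 1.3 -7.9 -2.3]
-0.094 [ 1.00e-04 -9.90e-02  1.04e-01] [ 1.4 -9.9 -0.8]
-0.092 [ 1.000e-04 -9.870e-02  1.044e-01] [  1.4 -12.5  -1.4]
10.3917
```

View pics/w2.png

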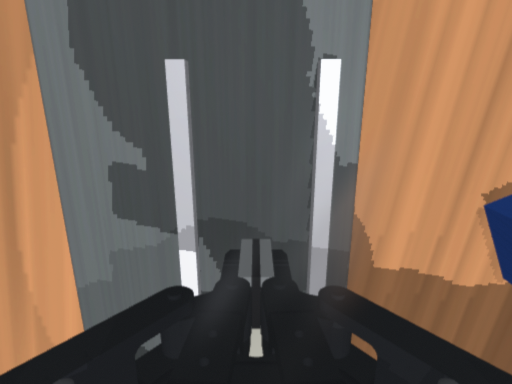

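```bash
cat > go2.py <<'E'
from h import *
g=G(*(np.r_[.5225,.065]+G(0,0,.151).w(.003,.001,0)[:2]),.151)
p=arm.read_tool_pos(); arm.line_to([p[0],p[1],.275],.2)
arm.line_to(g.w(0,0,.275),.2)
c,R,t=wrist_pose(); cv2.imwrite("pics/w3.png",snapshot("wrist"))
arm.line_to(g.w(0,0,.252),.1)
f0=arm.read_ft_force(); print(arm.read_time(),f0.round(1)); log=[]
for z in list(np.arange(.248,.2,-.004))+list(np.arange(.2,.176,-.002)):
    arm.line_to(g.w(0,0,z),.04)
    f=arm.read_ft_force()-f0; a=arm.read_tool_pos(); print(round(z,3),a[2].round(4),f.round(1))
    log.append(a[2])
    if f[2]>30 or (f[2]>20 and a[2]<.2 and log[-2]-log[-1]<.0007): break
print(arm.read_time())
c=[snapshot("scene")[110:260,200:340],snapshot("top")[150:230,180:300]]
cv2.imwrite("pics/c3.png",np.hstack([cv2.resize(i,(390,400)) for i in c]))
E
python3 go2.py
```

```text
13.1417 [-0.4 -0.7  0.6]
0.248 0.2481 [ 0.7  1.2 -1.3]
0.244 0.2438 [ 1.4  0.2 -0.9]
0.24 0.2398 [ 0.1  0.6 -0.7]
0.236 0.2357 [-0.   0.8 -0.3]
0.232 0.2316 [ 0.4  0.7 -1.1]
0.228 0.2276 [ 0.   0.3 -0.8]
0.224 0.2236 [ 0.4  0.6 -0.9]
0.22 0.2197 [ 1.   0.6 -0.9]
0.216 0.2156 [ 0.1  0.1 -0.6]
0.212 0.2116 [-0.5  0.5  0.4]
0.208 0.2076 [ 0.9  0.6 -0.5]
0.204 0.2037 [ 0.8  0.3 -0.4]
0.2 0.1998 [ 0.5  1.  -1.4]
0.198 0.198 [-0.2  1.6  2.1]
0.196 0.1961 [0.1 0.7 3.4]
0.194 0.1947 [-1.2  1.7  7. ]
0.192 0.1946 [-5.3  2.8 19.9]
0.19 0.1945 [-9.   4.8 31.5]
17.6417
```

View pics/c3.png

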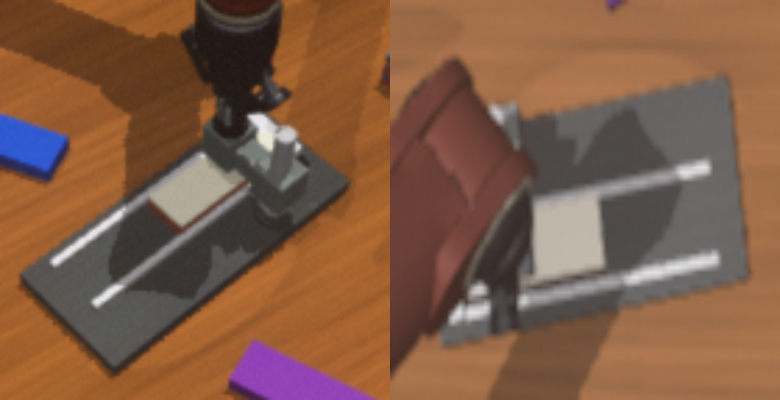

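Run:
```python
from h import *
p=arm.read_tool_pos(); arm.line_to([p[0],p[1],.2],.05); arm.line_to([p[0],p[1],.3],.15)
g=G(.5255,.066,.151)
arm.line_to(g.w(0,-.19,.3),.2); arm.pause(.3)
print(arm.read_time(),arm.read_ft_force().round(1))
c,R,t=wrist_pose(); w=snapshot("wrist"); np.savez("w4.npz",R=R,t=t)
s=cv2.resize(snapshot("scene")[110:260,200:340],(390,400))
cv2.imwrite("pics/w4.png",w); cv2.imwrite("pics/c4.png",np.hstack([s,cv2.resize(w[100:384,130:400],(380,400))]))
```

```text
20.3083 [ 0.7 -0.1  1.1]
```

View pics/c4.png

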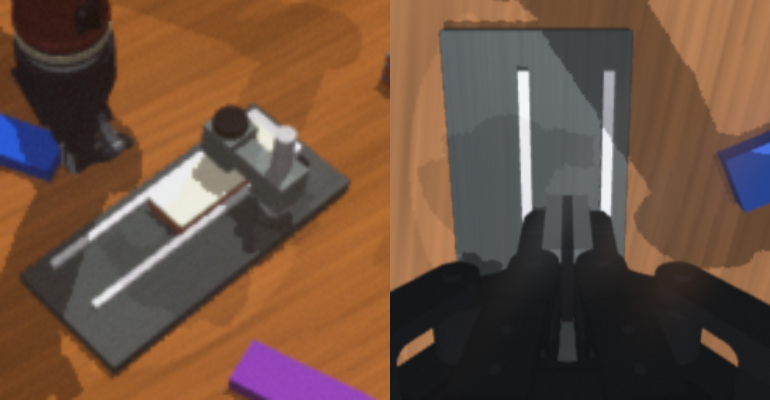

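Run:
```python
from h import *
g=G(.5255,.066,.151)
for z in(.122,.132,.142): print("pad",z,g.g(fixed("scene",[[282.6,155]],z)).round(4))
print("strip",g.g(fixed("scene",[[253.8,185],[264.6,193.3]],.042)).round(4))
print("strip start pic",g.g(fixed("top",[[272.4,193]],.042)).round(4))
```

```text
pad 0.122 [[ 0.002  -0.0018  0.122 ]]
pad 0.132 [[ 0.0069 -0.0071  0.132 ]]
pad 0.142 [[ 0.0117 -0.0125  0.142 ]]
strip [[-0.0165 -0.0916  0.042 ]
 [ 0.0241 -0.0876  0.042 ]]
strip start pic [[-0.0027 -0.1851  0.042 ]]
```

```bash
python3 -c "
from station import ticket
print(ticket.finish_job())"
```

```text
the job is handed in; nothing more can be done
None
```

The job is handed in, though the call gave no verdict: the strip is against the end stop, and the head is down on its collar with the foot over the strip. The push met firm resistance where the stop should be, the press stopped firmly at the collar height, and a picture after I backed the arm off agreed with both. I couldn't read the foot's value directly, and the bystanders weren't re-measured.

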